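# Close the pot gauge past its spring catch

## Robot

A 7-joint arm with a two-finger parallel gripper is mounted at the origin on the work surface. World frame = base frame: x ahead of the robot, y to its left, z up, the work surface at z = 0. Lengths are in m, angles in rad, forces in N, time in s.
With the tool pointing down it reaches from about 0.4 to 0.875 m from the base axis. Payload 19.3 kg.
Tool frame: the origin (TCP) lies midway between the tips of the shut fingers; the grasp point (between the pads) lies robot.tcp_to_grasp behind it (robot.tcp_to_grasp is the distance from the TCP to the grasp point, in m); y points along the fingers, z is the direction in which the jaws open and shut, and the axes are right-handed (so a half turn about y gives the same grasp; the last joint's range is limited). The gripper opens to 85 mm and grips with 20 to 120 N. Pads are 22 mm wide; open, the fingers measure 114 mm over their backs; the gripper's body (76 mm by 85 mm) begins 54 mm behind the grasp point. The pads swing forward as they close: fully open they stand 13 mm farther back than shut.
Start: joints at [-1.369, 0.521, -0.036, 1.599, 0.021, 1.021, -0.113], TCP at [0.168, 0.602, 0.231] pointing down, gripper open.
Joint ranges: [-2.91, 2.91], [-0.3, 2.13], [-1.5, 1.42], [0.17, 2.43], [-1.26, 4.41], [0.16, 1.93], [-2.52, 2.52]. Speed limits (rad/s): [1.89, 1.89, 2.39, 2.39, 3.01, 3.01, 3.01].

## Interface

Orientations are given as [roll, pitch, yaw] about the fixed x, y, z axes, in that order (R = Rz(yaw) Ry(pitch) Rx(roll)).
In Python, from workcell import robot gives the robot as it stands.
- The arm moves only by the shell command python3 -m crank 'ROWS' [FORCE]. ROWS is JSON, a list of rows, each a list of 7 numbers: the shift along the world's x, y, z in mm, then the turn, a rotation vector about the world's x, y, z in degrees, then the finger opening in mm, from 0 to 85.4. A call has 1 to 10 rows; each row is the pose to reach, as a shift and turn from the pose measured when the call began; what a row does not reach only later rows make up. A row lasts 1/12 s, in which the tool goes at most 41.7 mm and 7.16 degrees, less where a joint would pass 70% of its speed; a pose out of reach is approached as far as the arm can. A call with a gripper value outside its range is refused whole. The fingers move at their own pace and stop on an object; FORCE is the grip in N (left out, the last holds). Time passes only in rows, so rows that repeat a pose let the fingers close. It gives the time, the measured TCP pose, the force and the opening at its end, in the units of the state.
- robot.observe(): the state, without advancing time (a new reading comes with each control period).
- robot.capture(name): name is "side" or "top"; returns the picture (400x640x3 uint8, red, green, blue); there is no depth.
- robot.camera_model(name): a dict with "camera_matrix" (3x3 intrinsics, pixels), "D" ([k1, k2, p1, p2, k3] as OpenCV has them; the pictures are not rectified), "rvec" (rotation vector, rad) and "tvec" (3), from world to camera coordinates, as OpenCV has them. Camera axes: x right, y down, z forward; pixel columns grow to the right and rows downward; lengths in m; the calibration is good to about 2 mm. A picture is of the moment at which its call begins. camera_model takes no time and is no camera call.
- robot.sign_off(): hands the job in, once; it reports no verdict.
The state is a dict: "time_s": time; "q": joint angles; "joint_velocities": joint speeds; "joint_torque": joint torques, N m; "ee_pos": TCP position; "eef_rot": TCP orientation; "wrist_force": force on the tool from outside, world axes, zero at the start; "torque": the same for the moment, N m; "grip_width": finger opening in m.
Only numpy, scipy, OpenCV 4.12 (cv2) and the standard library are available. Lean on these libraries where they do the work, as an engineer would, in place of code of your own. Each camera call takes 0.05 s, during which the arm holds its last target.

## Task

Measure the bonsai pot on the board: with the fingertips, hold the sprung release bar down and, while it is down, push the measuring jaw past the catch tooth and on until the pot is snug, straight and upright between the jaw and the fixed fence. Push with the fingers only, never grasping or lifting anything and never touching the pot itself, and leave the other things where they are. Finish with the bar sprung back up and the hand clear.

Things in the scene. Friction and masses are not known exactly. Their poses are not given: they have to be found in the camera images.
- gauge: Pot-measuring board, fixed: wood, its x from -120 to +62 mm, y from -230 to +230, 15 thick. Origin on the table, z up; the jaw slides along its +y towards the pot. At its +y end stands a fixed fence, 130 mm wide, 60 high above the board, its face at y = +200. The metal release bar lies along its +x side.
- jaw (a joint): Slide of the wooden jaw along the board's +y, m: starts parked at 0 to 0.02, ends at 0.16; 1.5 N of friction; stays where left, cannot lift or turn. Its flat face (100 mm wide, up to 71 mm above the table) is at board y = joint - 60 mm. With the bar up the tooth stops it at about 0.025; beyond 0.08 it is clear of the tooth. With the 130 mm pot snug between jaw and fence it reads 0.130.
- release_bar (a joint): Travel of the release bar, m: 0 up, 0.014 fully down. A spring pushes it up (3 N at the top, 6.5 N fully down). At least 0.010 down lets the jaw's side arm pass over the tooth; let go, it springs back up, unless the side arm is then over the tooth.
- bar_pad (a point): Point on the bar's flat top, at board (105, -160) mm, behind the parked jaw's arm; moves with the bar. The bar is an aluminium strip 40 mm wide (board x 85 to 125) and 250 long (board y -200 to +50), top 26 mm above the table when up, 12 when down. It can be pressed anywhere; a fingertip can slide along it while pressing. Fixed guides at its ends stand 30 mm high.
- tooth_top (a point): Centre of the top of the steel catch tooth, part of the bar, at board (73.5, -40) mm, between bar and board; 13 (x) by 10 (y) mm, top 42 mm above the table with the bar up, 28 with it down.
- jaw_push (a point): Point on the flat back face (facing board -y) of the jaw's steel side arm, to be pushed to +y: board x 105, y = joint - 115 mm, 46 mm above the table. The arm (board x 55 to 125, 45 mm long in y) passes over the bar, underside 32, top 46 mm above the table; on its back edge a plate 36 wide, 8 thick, flush with this face, rises to 67. A fingertip on the pressed bar behind it pushes it with its side.
- pot: Clay-brown rectangular bonsai pot to be measured: 130 mm long (its y), 90 wide (its x), 50 high, open top, 0.3 to 0.65 kg; origin at the centre of its underside. Loose on the board between jaw and fence, 5 to 40 mm short of the fence and a little askew; the jaw can push and straighten it.
- tape_roll: roll of clear packing tape standing on its flat side, 90 mm across, 45 mm high; a bystander, origin at its underside's centre
- round_pot: small dark blue cup-shaped pot, 72 mm across, 50 mm high; a bystander, origin at its underside's centre
- bowl_pot: small ochre bowl-shaped pot, 90 mm across, 40 mm high; a bystander, origin at its underside's centre
- plinth: dark wooden display plinth, 70 x 90 x 22 mm; a bystander, origin at its underside's centre
- jar: amber glass jar with a white cap, 60 mm across, 75 mm high; a bystander, origin at its underside's centre
- marker: black marker pen with white cap, 130 mm long, 17 mm thick, lying on the near edge strip of the measuring board; a bystander, origin at its underside's centre
- brush: small brush lying on the table beyond the parked end of the measuring board; a bystander, origin at its underside's middle
There are look-alikes about, which are no part of the job. Leave any yellow look-alike of the pot alone.

How it is judged:
By the outcome, as a careful person would: the job done as asked, in the order asked, and still so for the second after the job is handed in, with the robot touching nothing.
It also fails if it takes over 42 s, if anything falls off the work surface, if the arm or the gripper's body presses on something with over 40 N, if the wrist force passes 120 N, or if a joint passes its speed limit or range.

## Working session

There is one attempt and no reset: what is moved stays moved. The work goes in short steps, Python scripts to look and compute and a shell command to move; the robot and the scene stay as the last step left them, time stands still between calls to the robot, and variables do not carry over. Pictures are saved under pics/ and viewed, and the job is handed in when it is done.

```bash
ls; mkdir -p pics; python3 - <<'E'
from workcell import robot
import cv2
for n in("top","side"):
    cv2.imwrite(f"pics/{n}0.png",robot.capture(n)[:,:,::-1]); print(robot.camera_model(n))
s=robot.observe(); print(s, robot.tcp_to_grasp)
E
```

```text
pics
{'camera_matrix': array([[420.66261911,   0.        , 317.29079285],
       [  0.        , 420.66261911, 206.66720468],
       [  0.        ,   0.        ,   1.        ]]), 'D': array([-0.0035845,  0.       ,  0.       ,  0.       ,  0.       ]), 'rvec': array([ 2.15604561, -2.20980025,  0.05357113]), 'tvec': array([0.05495613, 0.51787916, 1.16089059])}
{'camera_matrix': array([[379.71044394,   0.        , 319.04626832],
       [  0.        , 379.71044394, 202.10652419],
       [  0.        ,   0.        ,   1.        ]]), 'D': array([0.00314094, 0.        , 0.        , 0.        , 0.        ]), 'rvec': array([ 2.30123539, -0.23645901,  0.10612093]), 'tvec': array([-0.50410974,  0.14461262,  0.87969646])}
{'time_s': 0.1, 'q': array([-1.36918368,  0.52195303, -0.0363239 ,  1.5998971 ,  0.02119153,
        1.02110452, -0.1128227 ]), 'joint_velocities': array([ 0.00045096, -0.00377001,  0.00016508, -0.0009989 ,  0.00025012,
       -0.00039456,  0.00218355]), 'joint_torque': array([ 3.44367611e-03, -9.28500009e+01,  1.98397391e+00, -3.70534444e+01,
        1.80719665e-02,  5.57059931e-03,  4.26639758e-06]), 'ee_pos': array([0.16775475, 0.6017789 , 0.23080348]), 'eef_rot': array([-1.57177178e+00, -6.15704822e-05, -2.71854759e-01]), 'wrist_force': array([-0.25607204,  0.71640097, -0.15821769]), 'torque': array([-0.06222694, -0.04623698, -0.03674748]), 'grip_width': 0.08549786128689436} 0.0187
```

View pics/top0.png

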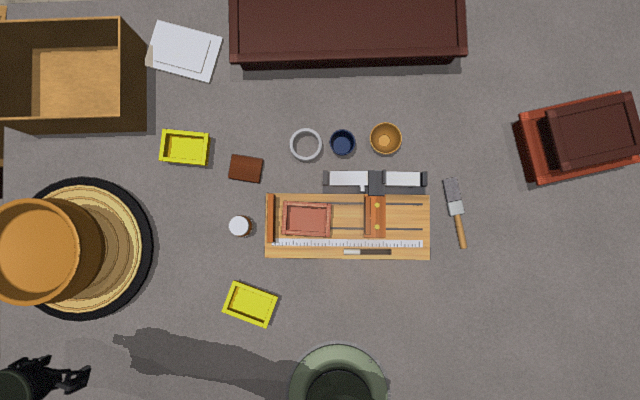

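View pics/side0.png

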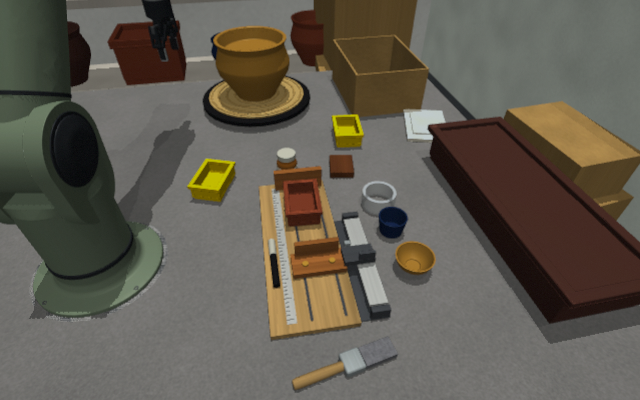

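The board runs along world y, with the fence at the left (265,220), the bar at (375,178), and the jaw with its arm at (375,200). I'll zoom in for the details.

```bash
cat > h.py <<'E'
import numpy as np, cv2
from workcell import robot
def cam(n):
    m=robot.camera_model(n); R=cv2.Rodrigues(m['rvec'])[0]; return m,R
def ray(n,px,z):
    m,R=cam(n)
    u=cv2.undistortPoints(np.array(px,float).reshape(-1,1,2),m['camera_matrix'],m['D']).reshape(-1,2)
    d=np.c_[u,np.ones(len(u))]@R; c=-R.T@m['tvec']
    return c+d*((z-c[2])/d[:,2])[:,None]
def proj(n,P):
    m,R=cam(n); return cv2.projectPoints(np.array(P,float).reshape(-1,1,3),m['rvec'],m['tvec'],m['camera_matrix'],m['D'])[0].reshape(-1,2)
E
python3 - <<'E'
import cv2,numpy as np
from h import *
im=cv2.imread("pics/top0.png")
cv2.imwrite("pics/top0z.png",cv2.resize(im[160:270,255:440],None,fx=4.3,fy=4.3,interpolation=cv2.INTER_CUBIC))
im2=cv2.imread("pics/side0.png")
cv2.imwrite("pics/side0z.png",cv2.resize(im2[150:340,240:440],None,fx=3,fy=3,interpolation=cv2.INTER_CUBIC))
hsv=cv2.cvtColor(im,cv2.COLOR_BGR2HSV)
m=cv2.inRange(hsv,(8,70,90),(28,255,255)); 
sub=np.zeros_like(m); sub[190:265,262:434]=m[190:265,262:434]
sub=cv2.morphologyEx(sub,cv2.MORPH_CLOSE,np.ones((9,9)))
cs=max(cv2.findContours(sub,0,2)[0],key=cv2.contourArea)
r=cv2.minAreaRect(cs); b=cv2.boxPoints(r); print(r,b); P=ray("top",b,.015); print(P.round(4))
E
```

```text
((346.8033447265625, 226.00340270996094), (165.12440490722656, 65.26554107666016), 0.6437457203865051) [[263.8797  257.7065 ]
 [264.61298 192.44508]
 [429.727   194.3003 ]
 [428.9937  259.5617 ]]
[[ 0.3804  0.1945  0.015 ]
 [ 0.563   0.1894  0.015 ]
 [ 0.5459 -0.2731  0.015 ]
 [ 0.3646 -0.2637  0.015 ]]
```

View pics/top0z.png

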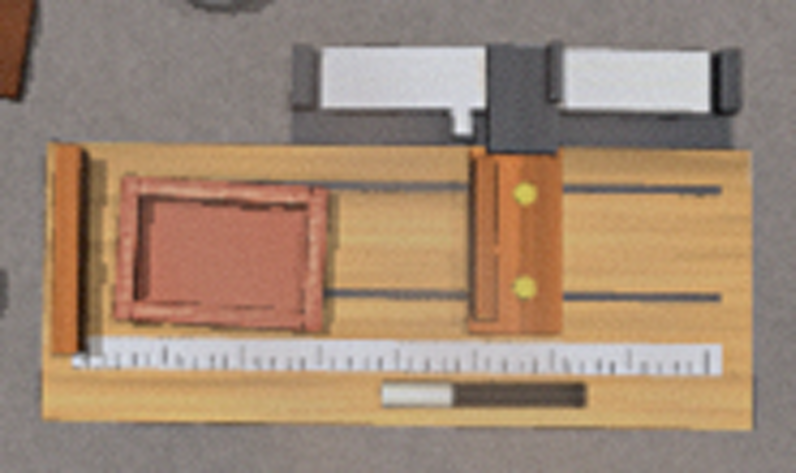

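View pics/side0z.png

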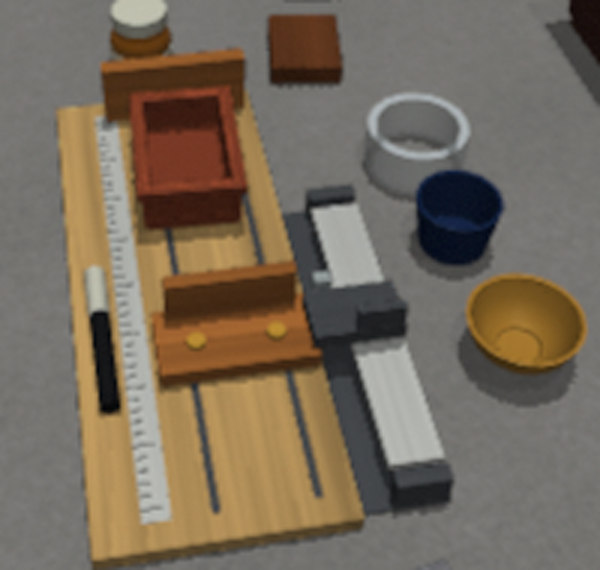

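```bash
python3 - <<'E'
from h import *
z=np.array([(48,143),(752,151),(752,429),(42,419)],float)
px=(z+.5)/4.3-.5+np.array([255,160]); P=ray("top",px,.015)
B=np.array([(62,230),(62,-230),(-120,-230),(-120,230)])/1000.
A=P[:,:2]; a0=A.mean(0); b0=B.mean(0)
U,S,V=np.linalg.svd((B-b0).T@(A-a0)); R=(U@V).T; t=a0-R@b0
print(P.round(4),"yaw",np.degrees(np.arctan2(R[1,0],R[0,0])),"t",t,"res",(A-(B@R.T+t)).round(4))
def W(x,y,z): 
    p=R@np.array([x,y])/1000+t; return [p[0],p[1],z/1000]
np.savez("b.npz",R=R,t=t)
for n,f in(("top",4.3),):
  im=cv2.imread("pics/top0.png")
  im=cv2.resize(im[160:270,255:440],None,fx=4.3,fy=4.3,interpolation=cv2.INTER_CUBIC)
  pts=[W(85,-200,26),W(125,-200,26),W(125,50,26),W(85,50,26),W(73.5,-40,42),W(105,-160,26),W(-34,200,75),W(-50,-60,71),W(50,-60,71),W(105,-115,46),W(105,-115,67)]
  for p in proj(n,pts): cv2.circle(im,tuple(int(v) for v in ((p-[255,160]+.5)*4.3)),4,(255,0,255),-1)
  cv2.imwrite("pics/top0o.png",im)
im=cv2.imread("pics/side0.png"); im=cv2.resize(im[150:340,240:440],None,fx=3,fy=3)
pts+=[W(x,y,15) for x in(62,-120) for y in(230,-230)]
for p in proj("side",pts): cv2.circle(im,tuple(int(v) for v in ((p-[240,150]+.5)*3)),3,(255,0,255),-1)
cv2.imwrite("pics/side0o.png",im)
E
```

```text
[[ 0.5617  0.1862  0.015 ]
 [ 0.5447 -0.2725  0.015 ]
 [ 0.365  -0.2652  0.015 ]
 [ 0.3822  0.193   0.015 ]] yaw -2.1467726733725234 t [ 0.4923949  -0.04068915] res [[-0.0013 -0.0007]
 [-0.001   0.0004]
 [ 0.0012  0.0009]
 [ 0.0011 -0.0006]]
```

View pics/top0o.png

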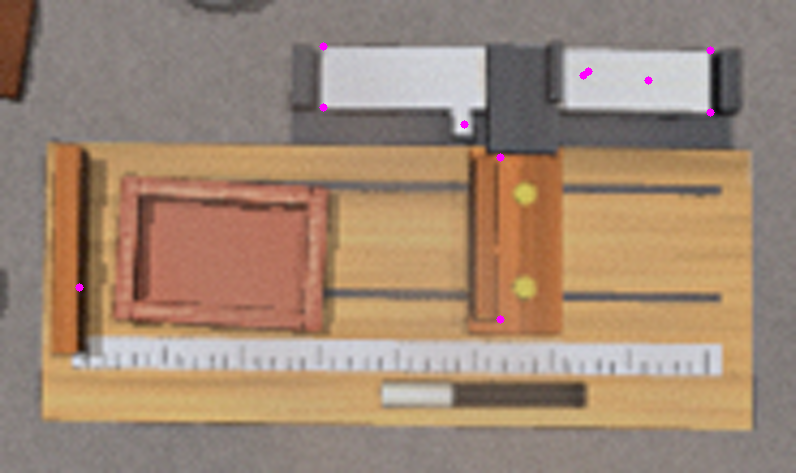

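View pics/side0o.png

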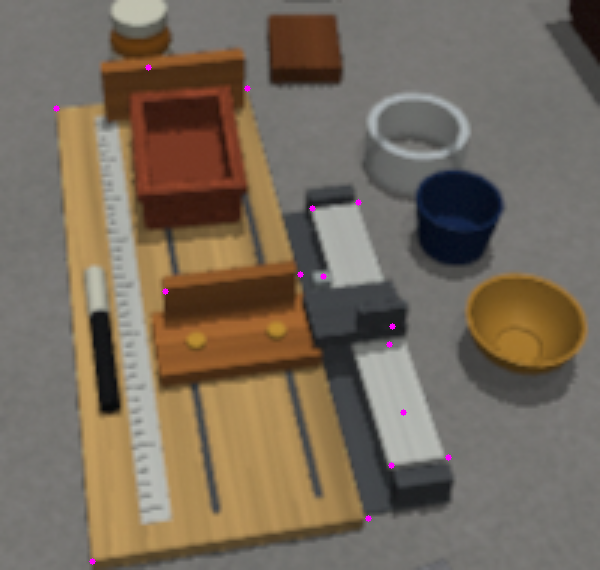

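The overlay matches: bar corners, tooth and fence all land on the image, and the jaw is parked at about 15 mm. Next I'll compute the targets.

```bash
cat >> h.py <<'E'
b=np.load("b.npz"); RB,tB=b['R'],b['t']
def W(x,y,z=0):
    p=RB@np.array([x,y])/1000+tB; return np.array([p[0],p[1],z/1000])
def inB(p): return np.r_[RB.T@(np.array(p[:2])-tB),p[2]]*1000
def st():
    s=robot.observe(); print(s['time_s'],"B",inB(s['ee_pos']).round(1),"rpy",np.degrees(s['eef_rot']).round(1),"F",s['wrist_force'].round(1),"g",s['grip_width'],"q",s['q'].round(2))
E
python3 -c "
from h import *; st()
for p in [(105,-155,120),(105,-115),(105,0)]: print(W(*p).round(4))"
python3 -m crank '[[10,-10,0,0,0,1,60],[35,-35,0,0,0,3,40],[65,-65,0,0,0,5,20],[95,-95,0,0,0,7,0],[125,-125,0,0,0,9,0],[155,-155,0,0,0,11,0],[185,-185,0,0,0,13,0],[215,-220,0,0,0,13.4,0],[240,-255,0,0,0,13.4,0],[260,-290,0,0,0,13.4,0]]' 40
python3 -c "
from h import *; st()"
```

```text
0.1 B [-348.5  629.9  230.8] rpy [-90.1  -0.  -15.6] F [-0.3  0.7 -0.2] g 0.08549786128689436 q [-1.37  0.52 -0.04  1.6   0.02  1.02 -0.11]
[ 0.5915 -0.1995  0.12  ]
[ 0.593  -0.1595  0.    ]
[ 0.5973 -0.0446  0.    ]
time_s: 0.93
ee_pos: [0.4248, 0.317, 0.2306]
eef_rot: [-1.572, -0.0, -0.038]
wrist_force: [1.4, 0.7, 0.4]
grip_width: -0.0001
0.9333 B [-81.  354.9 230.6] rpy [-90.1  -0.   -2.2] F [1.4 0.7 0.4] g -9.171427276152537e-05 q [-0.74  0.37 -0.01  1.85  0.01  0.92  0.77]
```

```bash
python3 -m crank '[[11,-35,0,0,0,0,0],[22,-70,0,0,0,0,0],[34,-105,0,0,0,0,0],[45,-140,0,0,0,0,0],[56,-175,0,0,0,0,0],[68,-210,0,0,0,0,0],[79,-245,0,0,0,0,0],[90,-280,0,0,0,0,0],[102,-315,0,0,0,0,0],[113,-350,0,0,0,0,0]]'
python3 -m crank '[[11,-35,0,0,0,0,0],[22,-70,0,0,0,0,0],[34,-105,0,0,0,0,0],[45,-135,0,0,0,0,0],[52,-155,0,0,0,0,0],[54,-165,0,0,0,0,0],[54,-165,-30,0,0,0,0],[54,-165,-60,0,0,0,0],[54,-165,-90,0,0,0,0],[54,-165,-90,0,0,0,0]]'
python3 -c "
from h import *; st()"
```

```text
time_s: 1.77
ee_pos: [0.5379, -0.0349, 0.2305]
eef_rot: [-1.572, 0.0, -0.038]
wrist_force: [0.2, 0.4, 0.4]
grip_width: 0.0003
time_s: 2.6
ee_pos: [0.5892, -0.1981, 0.1354]
eef_rot: [-1.57, 0.008, -0.037]
wrist_force: [-0.9, 0.3, -0.7]
grip_width: 0.0
2.6 B [ 102.6 -153.7  135.4] rpy [-89.9   0.4  -2.1] F [-0.9  0.3 -0.7] g 2.359759145554105e-05 q [ 0.15  0.63  0.12  1.69 -0.1   0.83  1.85]
```

```bash
python3 -m crank '[[2,-2,-25,0,0,0,0],[2,-2,-50,0,0,0,0],[2,-2,-75,0,0,0,0],[2,-2,-92,0,0,0,0],[2,-2,-92,0,0,0,0],[2,-2,-92,0,0,0,0]]'
python3 -c "
from h import *; st()
a=robot.capture('top')[:,:,::-1];c=robot.capture('side')[:,:,::-1]
a=cv2.resize(a[130:270,255:455],(800,560),interpolation=2);c=cv2.resize(c[140:340,230:440],(630,600),interpolation=2)
cv2.imwrite('pics/top1.png',a);cv2.imwrite('pics/side1.png',c)"
```

```text
time_s: 3.1
ee_pos: [0.5914, -0.1998, 0.0443]
eef_rot: [-1.57, 0.008, -0.037]
wrist_force: [-0.6, -0.7, -0.2]
grip_width: 0.0001
3.1 B [ 104.9 -155.3   44.3] rpy [-89.9   0.5  -2.1] F [-0.6 -0.7 -0.2] g 8.318453996397289e-05 q [ 0.16  0.77  0.1   1.72 -0.11  0.67  1.86]
```

View pics/side1.png

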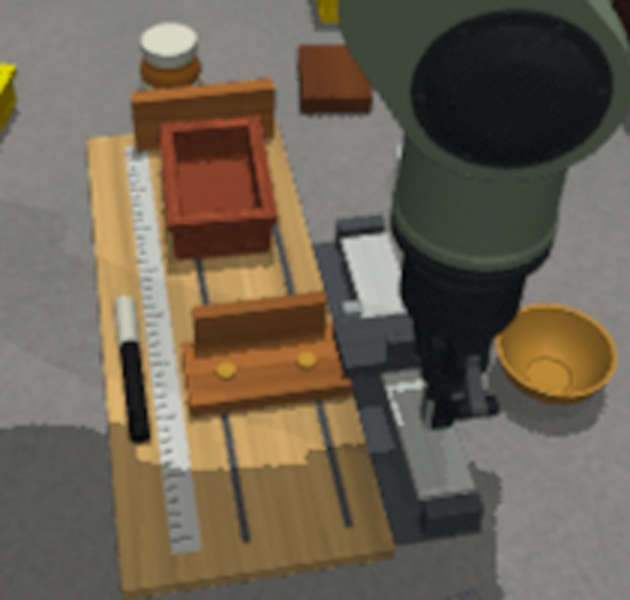

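View pics/top1.png

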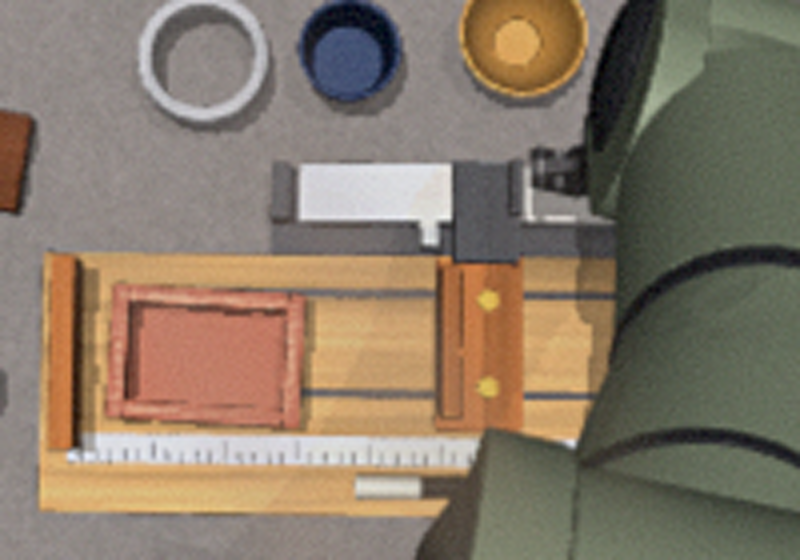

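The fingertips are over the bar behind the arm (side pixel ~(440,410)) and clear of the bowl. Now pressing down.

```bash
python3 -m crank '[[0,0,-10,0,0,0,0],[0,0,-17,0,0,0,0],[0,0,-20,0,0,0,0],[0,0,-24,0,0,0,0],[0,0,-28,0,0,0,0],[0,0,-31,0,0,0,0],[0,0,-31,0,0,0,0],[0,0,-31,0,0,0,0]]'
python3 -c "
from h import *; st()"
```

```text
time_s: 3.87
ee_pos: [0.5923, -0.2001, 0.0143]
eef_rot: [-1.57, 0.006, -0.037]
wrist_force: [-0.5, 1.8, 5.6]
grip_width: 0.0
3.8667 B [ 105.8 -155.6   14.3] rpy [-90.    0.3  -2.1] F [-0.5  1.8  5.6] g 2.9591838184175917e-05 q [ 0.17  0.81  0.09  1.73 -0.12  0.61  1.86]
```

Spring force 5.6 N at ~12 mm of travel, which is consistent. I'll go 1 mm lower and slide along +y to contact.

```bash
python3 -m crank '[[-1,3,-1,0,0,0,0],[-1,8,-1,0,0,0,0],[-0.5,13,-1,0,0,0,0],[-0.5,18,-1,0,0,0,0],[-0.3,23,-1,0,0,0,0],[0,28,-1,0,0,0,0],[0,32,-1,0,0,0,0],[0,32,-1,0,0,0,0]]'
python3 -c "
from h import *; st()"
python3 -m crank '[[0,5,0,0,0,0,0],[0.4,10,0,0,0,0,0],[0.6,15,0,0,0,0,0],[0.8,20,0,0,0,0,0],[0.8,20,0,0,0,0,0]]'
python3 -c "
from h import *; st()
a=robot.capture('top')[:,:,::-1];c=robot.capture('side')[:,:,::-1]
a=cv2.resize(a[130:270,255:455],(800,560),interpolation=2);c=cv2.resize(c[140:340,230:440],(630,600),interpolation=2)
cv2.imwrite('pics/top2.png',a);cv2.imwrite('pics/side2.png',c)"
```

```text
time_s: 4.53
ee_pos: [0.5926, -0.1683, 0.0137]
eef_rot: [-1.571, 0.005, -0.037]
wrist_force: [-0.2, -0.4, 6.0]
grip_width: -0.0001
4.5333 B [ 104.9 -123.7   13.7] rpy [-90.    0.3  -2.1] F [-0.2 -0.4  6. ] g -9.535661808935797e-05 q [ 0.11  0.8   0.1   1.75 -0.12  0.6   1.82]
time_s: 4.95
ee_pos: [0.5937, -0.1482, 0.014]
eef_rot: [-1.571, 0.004, -0.037]
wrist_force: [-0.5, 1.6, 6.6]
grip_width: 0.0001
4.95 B [ 105.2 -103.6   14. ] rpy [-90.    0.2  -2.1] F [-0.5  1.6  6.6] g 9.837086647281653e-05 q [ 0.08  0.8   0.1   1.77 -0.13  0.59  1.79]
```

View pics/side2.png

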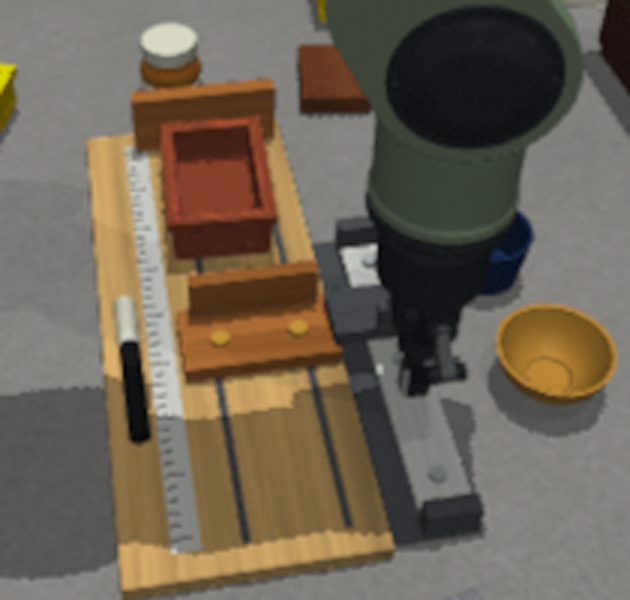

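View pics/top2.png

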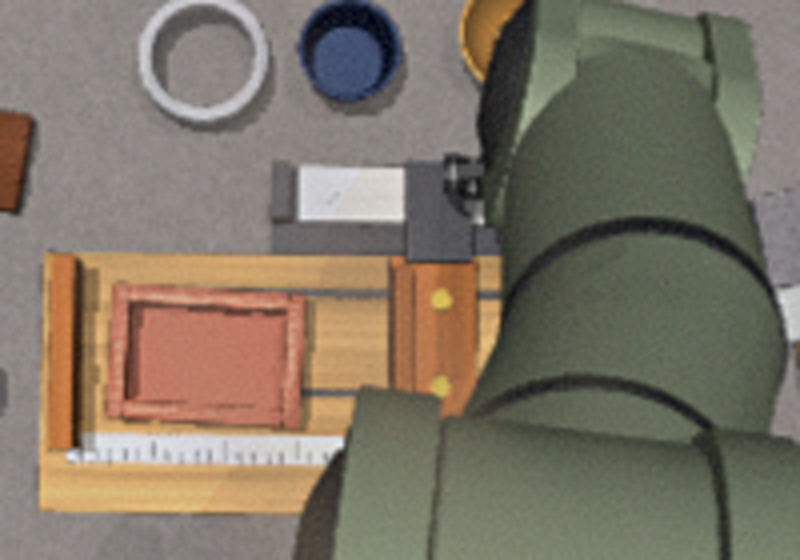

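The tooth is depressed, the jaw has moved to ~45 mm past the catch, and the bar is still down. I'll continue steadily.

```bash
python3 -m crank '[[0,4,-0.3,0,0,0,0],[0,8,-0.6,0,0,0,0],[0.2,12,-0.6,0,0,0,0],[0.4,16,-0.6,0,0,0,0],[0.5,20,-0.6,0,0,0,0],[0.7,24,-0.6,0,0,0,0],[0.8,28,-0.6,0,0,0,0],[1,32,-0.6,0,0,0,0],[1.1,36,-0.6,0,0,0,0],[1.2,40,-0.6,0,0,0,0]]'
python3 -c "
from h import *; st()"
python3 -m crank '[[0,3,0,0,0,0,0],[0,6,0,0,0,0,0],[0.2,9,0,0,0,0,0],[0.4,12,0,0,0,0,0],[0.5,15,0,0,0,0,0],[0.6,18,0,0,0,0,0],[0.8,21,0,0,0,0,0],[0.9,24,0,0,0,0,0],[0.9,24,0,0,0,0,0]]'
python3 -c "
from h import *; st()
a=robot.capture('top')[:,:,::-1];c=robot.capture('side')[:,:,::-1]
cv2.imwrite('pics/top3r.png',a)
a=cv2.resize(a[130:270,255:455],(800,560),interpolation=2);c=cv2.resize(c[140:340,230:440],(630,600),interpolation=2)
cv2.imwrite('pics/top3.png',a);cv2.imwrite('pics/side3.png',c)"
```

```text
time_s: 5.88
ee_pos: [0.5952, -0.1094, 0.0138]
eef_rot: [-1.572, 0.003, -0.038]
wrist_force: [-0.1, -5.5, 8.0]
grip_width: 0.0
5.8833 B [105.3 -64.8  13.8] rpy [-90.1   0.2  -2.2] F [-0.1 -5.5  8. ] g 4.5300618966480274e-05 q [ 0.01  0.79  0.11  1.79 -0.14  0.57  1.73]
time_s: 6.63
ee_pos: [0.5964, -0.0862, 0.0142]
eef_rot: [-1.573, 0.002, -0.038]
wrist_force: [-0.7, -2.9, 6.4]
grip_width: -0.0001
6.6333 B [105.6 -41.6  14.2] rpy [-90.2   0.1  -2.2] F [-0.7 -2.9  6.4] g -9.261269416644964e-05 q [-0.03  0.79  0.11  1.79 -0.14  0.57  1.7 ]
```

View pics/side3.png

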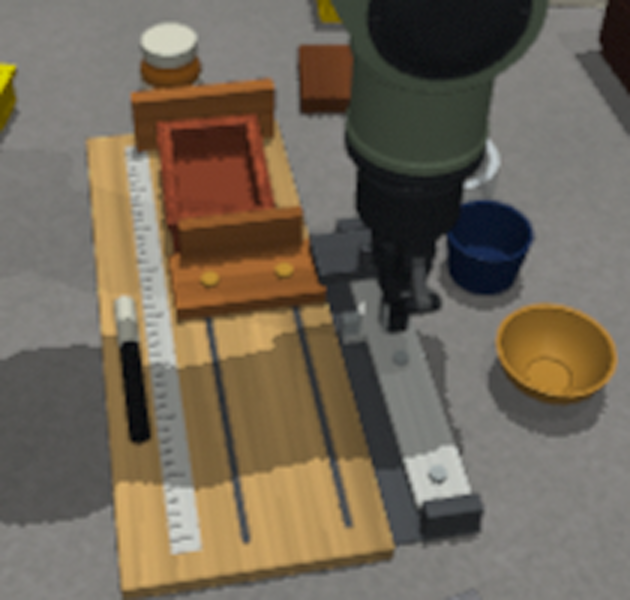

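View pics/top3.png

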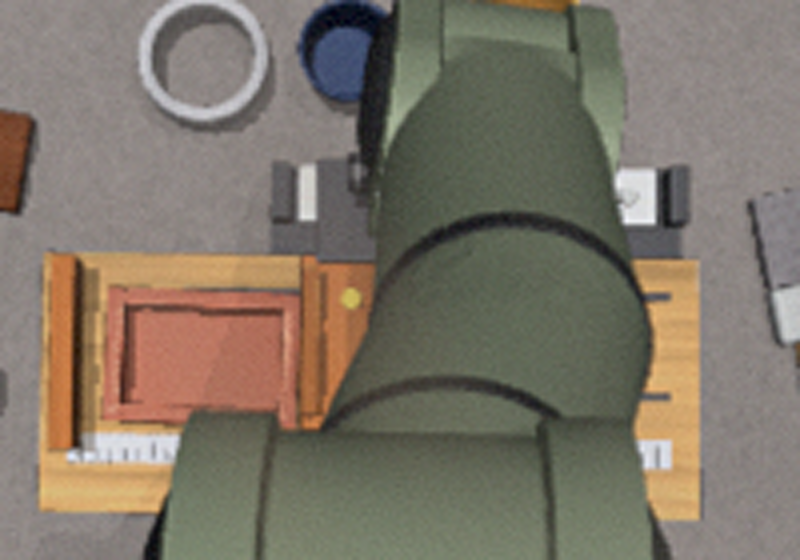

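```bash
python3 -m crank '[[0,2,-0.4,0,0,0,0],[0,4,-0.4,0,0,0,0],[0,6,-0.4,0,0,0,0],[0,8,-0.4,0,0,0,0],[0,10,-0.4,0,0,0,0],[0.2,12,-0.4,0,0,0,0],[0.3,14,-0.4,0,0,0,0],[0.3,15.5,-0.4,0,0,0,0],[0.4,17,-0.4,0,0,0,0],[0.4,17,-0.4,0,0,0,0]]'
python3 -c "
from h import *; st()
a=robot.capture('top')[:,:,::-1];c=robot.capture('side')[:,:,::-1]
a=cv2.resize(a[180:270,255:355],(800,720)[::1],interpolation=2)[:600];c=cv2.resize(c[140:260,250:370],(600,600),interpolation=2)
cv2.imwrite('pics/top4.png',a);cv2.imwrite('pics/side4.png',c)"
```

```text
time_s: 7.57
ee_pos: [0.597, -0.0707, 0.0142]
eef_rot: [-1.575, 0.002, -0.039]
wrist_force: [-0.4, -6.1, 7.3]
grip_width: -0.0001
7.5667 B [105.6 -26.   14.2] rpy [-90.2   0.1  -2.2] F [-0.4 -6.1  7.3] g -9.171874702275903e-05 q [-0.06  0.79  0.12  1.8  -0.15  0.57  1.68]
```

View pics/side4.png

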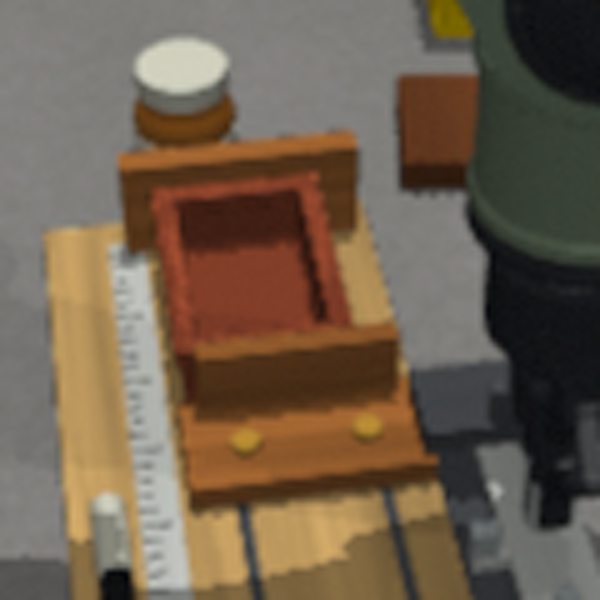

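View pics/top4.png

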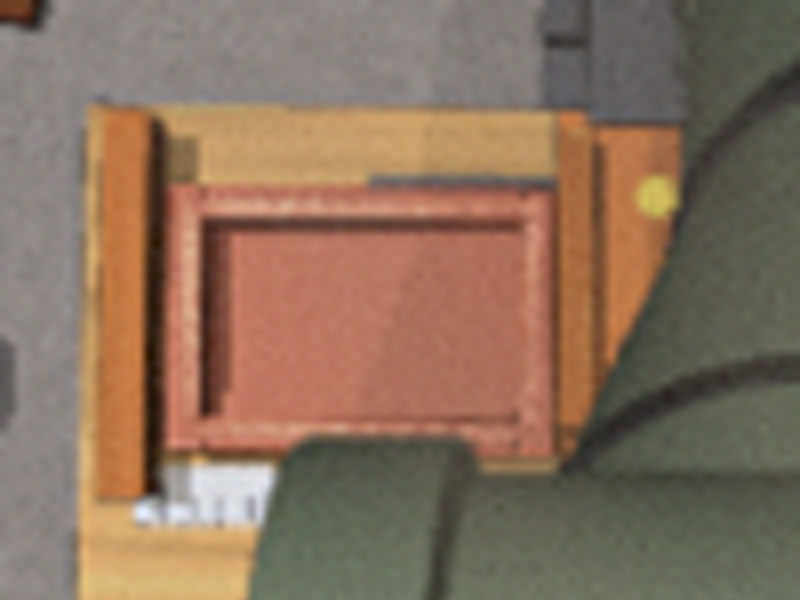

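The pot is straightening and about 6 mm remain. I'll advance in small steps, watching the force.

```bash
python3 -m crank '[[0,2,-0.3,0,0,0,0],[0,3.5,-0.4,0,0,0,0],[0,5,-0.4,0,0,0,0],[0,6,-0.4,0,0,0,0],[0,6,-0.4,0,0,0,0]]'
python3 -c "
from h import *; st()"
python3 -m crank '[[0,1,0,0,0,0,0],[0,2,0,0,0,0,0],[0,2,0,0,0,0,0]]'
python3 -c "
from h import *; st()
a=robot.capture('top')[:,:,::-1]
a=cv2.resize(a[180:270,255:355],(800,720)[::1],interpolation=2)[:600]
cv2.imwrite('pics/top5.png',a)"
```

```text
time_s: 8.08
ee_pos: [0.5971, -0.0663, 0.0142]
eef_rot: [-1.576, 0.001, -0.041]
wrist_force: [-1.5, -7.3, 9.5]
grip_width: 0.0002
8.0833 B [105.6 -21.7  14.2] rpy [-90.3   0.1  -2.3] F [-1.5 -7.3  9.5] g 0.00021901613173303097 q [-0.07  0.79  0.12  1.8  -0.15  0.56  1.67]
time_s: 8.33
ee_pos: [0.5972, -0.0659, 0.0145]
eef_rot: [-1.578, 0.0, -0.042]
wrist_force: [-0.8, -6.3, 6.9]
grip_width: 0.0001
8.3333 B [105.7 -21.2  14.5] rpy [-90.4   0.   -2.4] F [-0.8 -6.3  6.9] g 0.00013468056166234357 q [-0.07  0.79  0.12  1.8  -0.15  0.56  1.66]
```

View pics/top5.png

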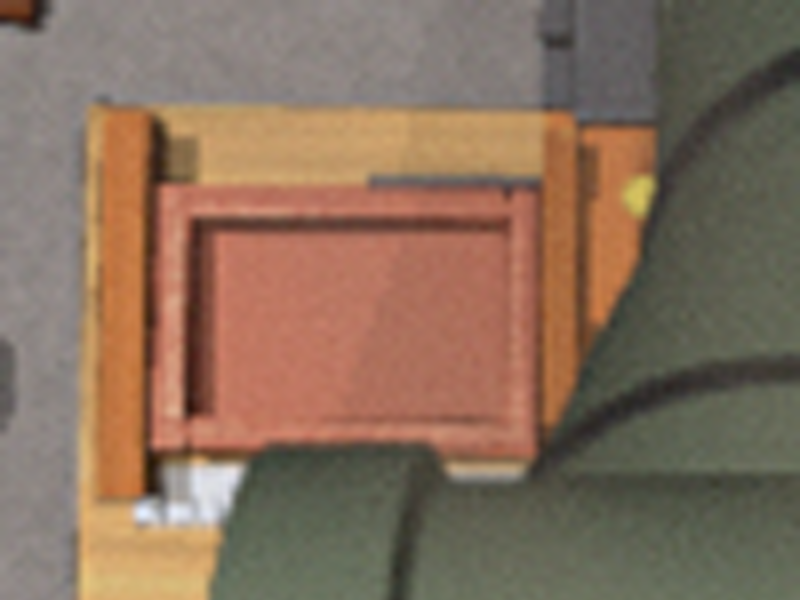

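```bash
python3 -m crank '[[0,1.5,-0.5,0.2,0,0,0],[0,3,-0.7,0.4,0,0,0],[0,4,-0.7,0.4,0,0,0],[0,4,-0.7,0.4,0,0,0]]'
python3 -c "
from h import *; st()"
python3 -m crank '[[0,3,0,0.2,0,0,0],[0,6,0,0.4,0,0,0],[0,6,0,0.4,0,0,0],[0,6,0,0.4,0,0,0]]'
python3 -c "
from h import *; st()
a=robot.capture('top')[:,:,::-1]
a=cv2.resize(a[180:270,255:355],(800,720)[::1],interpolation=2)[:600]
cv2.imwrite('pics/top6.png',a)"
```

```text
time_s: 8.72
ee_pos: [0.5973, -0.0644, 0.0143]
eef_rot: [-1.573, -0.0, -0.044]
wrist_force: [-1.2, -11.7, 8.7]
grip_width: -0.0002
8.7167 B [105.7 -19.8  14.3] rpy [-90.1  -0.   -2.5] F [ -1.2 -11.7   8.7] g -0.00015045275304328618 q [-0.07  0.79  0.12  1.8  -0.15  0.56  1.66]
time_s: 9.05
ee_pos: [0.5978, -0.0628, 0.0155]
eef_rot: [-1.57, -0.002, -0.047]
wrist_force: [-4.1, -19.5, 20.4]
grip_width: 0.0003
9.05 B [106.2 -18.1  15.5] rpy [-90.   -0.1  -2.7] F [ -4.1 -19.5  20.4] g 0.00027398685185368095 q [-0.07  0.78  0.11  1.8  -0.15  0.56  1.66]
```

View pics/top6.png

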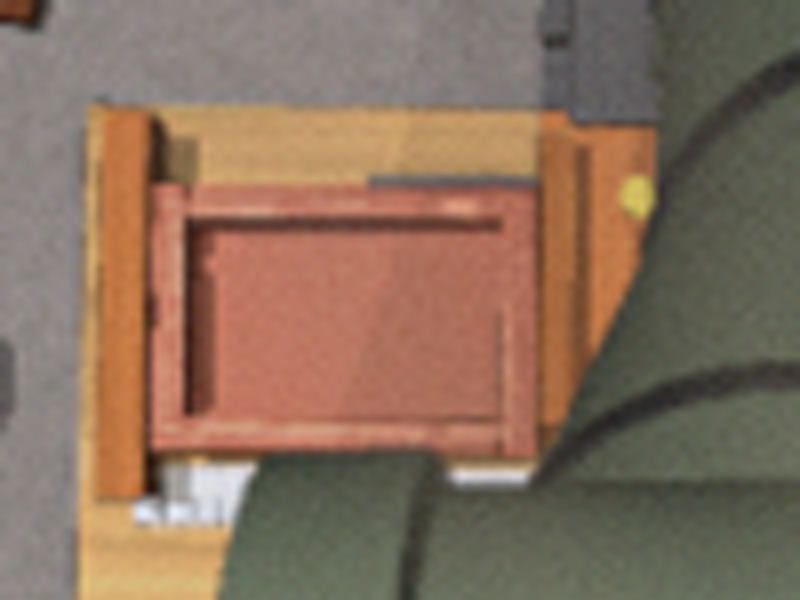

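Push force rose to ~20 N and the fingertip stopped advancing: the pot is snug. I'll back off the arm, then lift and let the bar spring up.

```bash
python3 -m crank '[[0,-4,-1,0,0,0,0],[0,-8,-1,0,0,0,0],[-0.5,-14,-1,0,0,0,0],[-0.5,-18,-1,0,0,0.5,0],[-0.5,-18,4,0,0,0.5,0],[-0.5,-18,10,0,0,0.5,0],[-0.5,-18,18,0,0,0.5,0],[-0.5,-18,35,0,0,0.5,0],[-0.5,-18,60,0,0,0.5,0],[-0.5,-18,90,0,0,0.5,0]]'
python3 -c "
from h import *; st()"
python3 -m crank '[[0,0,30,0,0,0,0],[0,-20,60,0,0,0,0],[0,-55,80,0,0,0,0],[0,-90,80,0,0,0,0],[0,-125,80,0,0,0,0],[0,-160,80,0,0,0,0],[0,-195,80,0,0,0,0],[0,-230,80,0,0,0,0],[0,-250,80,0,0,0,0],[0,-250,80,0,0,0,0]]'
python3 -c "
from h import *; st()
a=robot.capture('top')[:,:,::-1];c=robot.capture('side')[:,:,::-1]
cv2.imwrite('pics/top7r.png',a);cv2.imwrite('pics/side7r.png',c)
a=cv2.resize(a[130:270,255:455],(800,560),interpolation=2);c=cv2.resize(c[140:340,230:440],(630,600),interpolation=2)
cv2.imwrite('pics/top7.png',a);cv2.imwrite('pics/side7.png',c)"
```

```text
time_s: 9.93
ee_pos: [0.5963, -0.0803, 0.1059]
eef_rot: [-1.57, 0.001, -0.038]
wrist_force: [0.4, 0.0, 0.2]
grip_width: 0.0003
9.9333 B [105.3 -35.7 105.9] rpy [-90.    0.   -2.2] F [0.4 0.  0.2] g 0.0002940168443693081 q [-0.06  0.65  0.14  1.77 -0.13  0.73  1.68]
time_s: 10.77
ee_pos: [0.5945, -0.3355, 0.1863]
eef_rot: [-1.572, 0.001, -0.044]
wrist_force: [0.3, -0.4, 0.3]
grip_width: -0.0002
10.7667 B [ 113.1 -290.8  186.3] rpy [-90.1   0.1  -2.5] F [ 0.3 -0.4  0.3] g -0.000201656656916867 q [ 0.32  0.67  0.18  1.48 -0.13  1.    2.05]
```

View pics/side7.png

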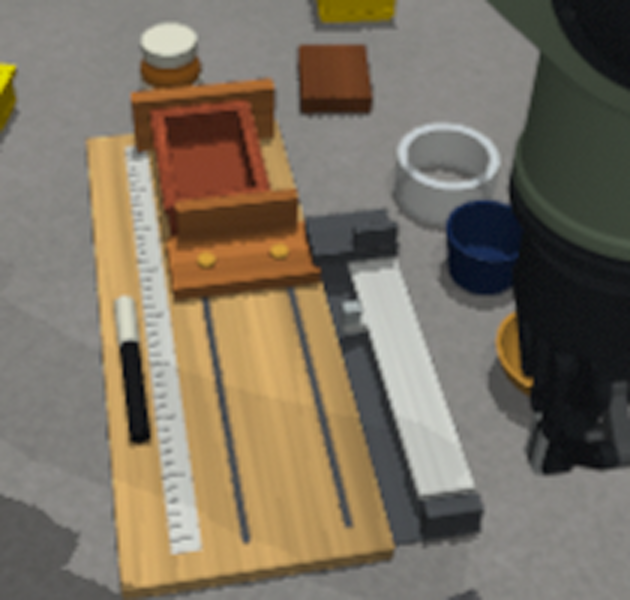

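View pics/top7.png

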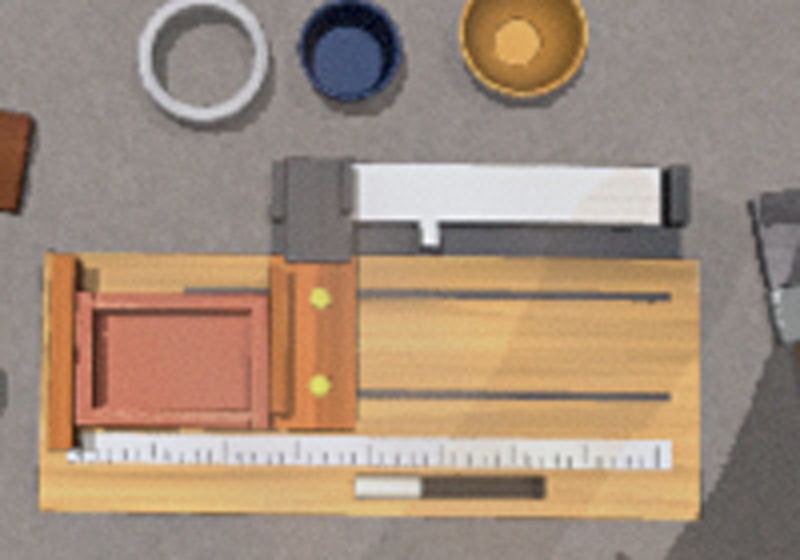

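The bar looks up, the pot sits between jaw and fence, and the bystanders haven't moved. I'll check the reading numerically with an overlay.

```bash
python3 - <<'E'
from h import *
a=cv2.imread('pics/top7r.png')[180:270,255:355]; f=8
a=cv2.resize(a,None,fx=f,fy=f,interpolation=2)
def d(P,c):
    for p in proj('top',P): cv2.circle(a,tuple(int(v) for v in ((p-[255,180]+.5)*f)),3,c,-1)
d([W(x,70,71) for x in (-50,50)],(255,0,0)); d([W(x,200,75) for x in (-65,0,65)],(0,255,0))
d([W(x,200,65) for x in(-45,0,45)]+[W(x,70,65) for x in(-45,0,45)],(255,0,255))
d([W(105,15,67),W(73.5,-40,42)],(0,255,255)); d([W(73.5,-40,28)],(0,0,0))
cv2.imwrite('pics/top7o.png',a)
c=cv2.imread('pics/side7r.png')[160:260,260:380]; c=cv2.resize(c,None,fx=6,fy=6,interpolation=2)
for P,col in(([W(73.5,-40,42),W(85,-20,26),W(125,-20,26)],(0,0,255)),([W(73.5,-40,28),W(85,-20,12),W(125,-20,12)],(255,0,0))):
    for p in proj('side',P): cv2.circle(c,tuple(int(v) for v in ((p-[260,160]+.5)*6)),3,col,-1)
cv2.imwrite('pics/side7o.png',c)
x=abs(cv2.absdiff(cv2.imread('pics/top0.png'),cv2.imread('pics/top7r.png'))).sum(2)
E
```

```text
(no output)
```

View pics/top7o.png

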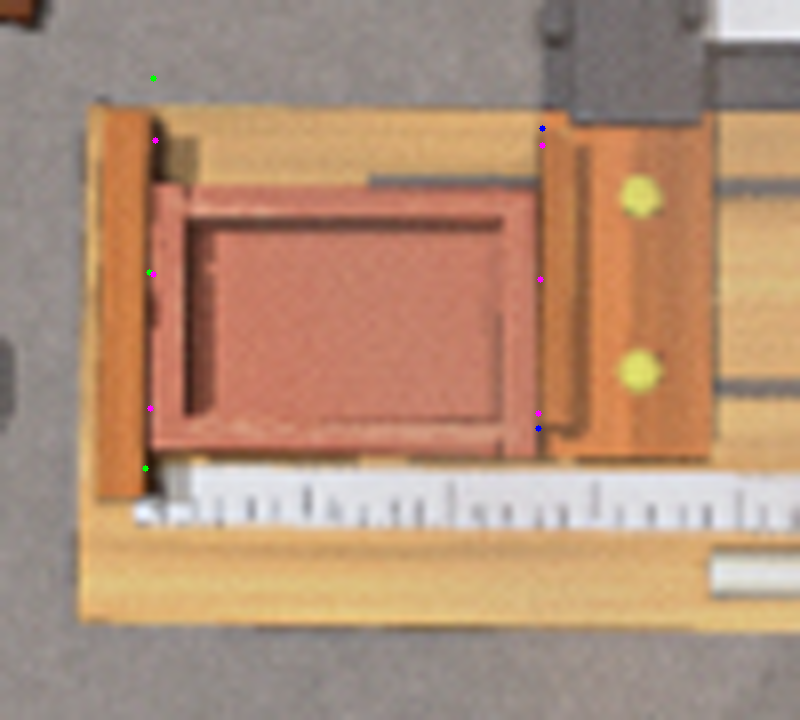

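View pics/side7o.png

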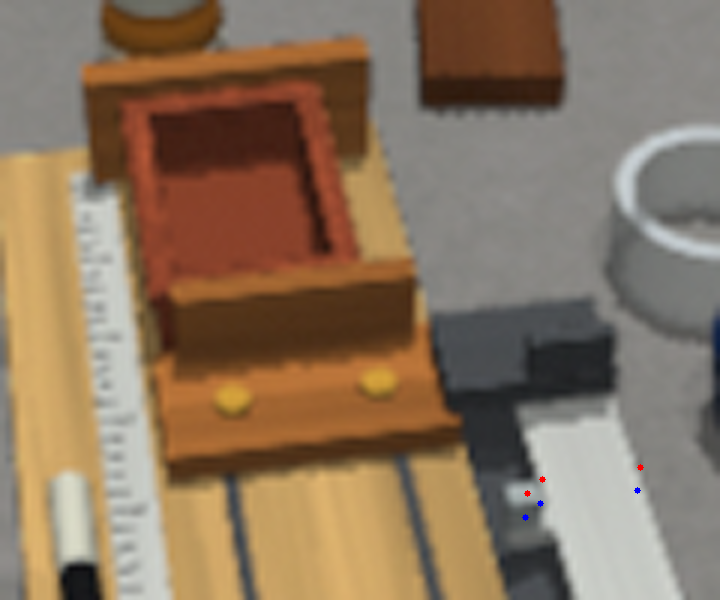

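```bash
python3 - <<'E'
import cv2,numpy as np
A,B=cv2.imread('pics/top0.png'),cv2.imread('pics/top7r.png')
for n,(x,y,r) in dict(tape=(306,144,26),cup=(343,143,24),bowl=(386,138,26),plinth=(246,168,26),jar=(240,226,20),marker=(368,252,22)).items():
    a,b=[cv2.cvtColor(i[y-r:y+r,x-r:x+r],6).astype(np.float32) for i in(A,B)]
    print(n,cv2.phaseCorrelate(a,b))
from h import *
st(); print(robot.sign_off())
E
```

```text
tape ((0.11535873197614777, 0.11417958539762196), 0.9969233151816537)
cup ((0.09681018986553624, 0.06557839439962265), 1.0483729330201943)
bowl ((0.038902689898776543, 0.008382444726084515), 0.9746366806318076)
plinth ((-0.1339714133950345, -0.03642760822516422), 0.9773262417038445)
jar ((-0.12273388514863015, 0.0646567521539616), 0.9598571021854877)
marker ((0.6173748650162665, 0.14749218871925862), 0.7786941179817105)
10.8667 B [ 114.2 -285.8  186.1] rpy [-89.9   0.1  -2.3] F [-0.2  1.9 -1.4] g -0.0002033773785885367 q [ 0.31  0.67  0.17  1.48 -0.13  1.    2.05]
the job is handed in; nothing more can be done
None
```

The pot is measured and the job is handed in, at 10.9 s on the clock. With the shut fingers I held the release bar about 12 mm down. I slid along it and pushed the jaw's side arm past the catch tooth, then on until the push force rose to about 20 N. I then backed off and lifted, and the bar sprang up.

**Last checks:**
- **Jaw and pot:** The jaw face lines up with a reading of 0.130 in the top view, to within about 1 mm. The pot lies straight and upright against the fence and the jaw.
- **Bar:** In the side view the bar and tooth match their raised position.
- **Hand:** It is about 0.19 m up, beyond the parked end of the board, touching nothing.
- **Bystanders:** The tape roll, both small pots, plinth and jar shifted less than 0.2 px between the first and last pictures.

**Doubtful points:**
- **Marker:** The check gave a 0.6 px shift, about 1.7 mm, with a weak match. The shadow across it and the jaw had changed in that patch, and by eye it had not moved.
- **Brush and yellow look-alikes:** I did not measure these. The hand passed above the brush's end of the board but stayed well clear.
- **Pushing contact:** The arm was pushed by the wider upper part of the fingers, not the very tips.
- **Bar at the end of the push:** In the last few millimetres the bar rose slightly, to about 10.5 mm down. By then the jaw was well clear of the tooth.

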